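# Start up the bag sealer

### The job

Start up the bag sealer as its operator does, by pressing the far half of each rocker switch fully down with a light fingertip: first the mains, then the conveyor belt, and the heater last, because the bands must never heat while they stand still. Press gently, leave the fan off and the speed knob and stop button as they are, and do not move any of the things lying on and around the machine.

Things in the scene. Friction and masses are not known exactly. Their poses are not given: they have to be found in the camera images.
- sealer: bag sealer, long low machine fixed to the bench, 770 mm wide (y), 360 mm deep (x). Origin on the bench; x away from the robot, y to the robot's left, z up. Front to back: green conveyor belt, 70 mm high, x -212 to -68 mm; sealing bands with screws up to 166 mm high at x -80 to -50; grey-white body 150 mm high, x -50 to 140, y -350 to 350, two grey switch desks on top
- left_desk (a point): centre of the left desk's sloping face, 188 mm high, sealer x = 30, y = 170 mm; face 200 mm wide, 135 mm deep, slopes 0.26 rad down towards the robot. In a row across its middle, left to right seen from the robot: wide mains rocker, round speed knob, belt rocker. All rockers go on when their far half is pressed down
- right_desk (a point): centre of the right desk's face (sealer x = 30, y = -170 mm), same size and slope. In a row, left to right seen from the robot: square dark temperature display 48 mm, heater rocker, fan rocker; beside the desk on the right, the red stop button
- mains (a joint): mains switch, the widest rocker, at the far left of the left desk (sealer x = 30, y = 232 mm). 0 = off (far half up), 0.40 rad = on (far half parallel to the desk face, at a stop); counts as on from 0.28. No spring: stays where left; about 2 N at the touch spot tips it. Black paddle 36 mm along the slope x 34 mm in a dark grey frame 46 x 43 mm on a soft gasket: over 3 N the whole switch gives 1 mm per 5 N, at most 2.5 mm
- mains_spot (a point): touch spot of that switch: on the paddle's far half (away from the robot), mid width, 13 mm from the pivot line and 5 mm short of the far edge. Sinks 5 mm square to the desk face from off to on; when on it lies 8 mm above the face, the frame 4 mm above it
- belt (a joint): conveyor belt switch, at the right of the left desk, right of the speed knob (sealer x = 30, y = 105 mm). 0 = off (far half up), 0.40 rad = on (far half parallel to the desk face, at a stop); counts as on from 0.28. No spring: stays where left; about 2 N at the touch spot tips it. Black paddle 36 mm along the slope x 22 mm in a dark grey frame 46 x 31 mm on a soft gasket: over 3 N the whole switch gives 1 mm per 5 N, at most 2.5 mm
- belt_spot (a point): touch spot of that switch: on the paddle's far half (away from the robot), mid width, 13 mm from the pivot line and 5 mm short of the far edge. Sinks 5 mm square to the desk face from off to on; when on it lies 8 mm above the face, the frame 4 mm above it
- heat (a joint): heater switch, on the right desk just right of the square display (sealer x = 30, y = -180 mm). 0 = off (far half up), 0.40 rad = on (far half parallel to the desk face, at a stop); counts as on from 0.28. No spring: stays where left; about 2 N at the touch spot tips it. Black paddle 36 mm along the slope x 22 mm in a dark grey frame 46 x 31 mm on a soft gasket: over 3 N the whole switch gives 1 mm per 5 N, at most 2.5 mm
- heat_spot (a point): touch spot of that switch: on the paddle's far half (away from the robot), mid width, 13 mm from the pivot line and 5 mm short of the far edge. Sinks 5 mm square to the desk face from off to on; when on it lies 8 mm above the face, the frame 4 mm above it
- fan (a joint): cooling fan switch, at the right of the right desk (sealer x = 30, y = -238 mm), off and to be left off. 0 = off (far half up), 0.40 rad = on (far half parallel to the desk face, at a stop); counts as on from 0.28. No spring: stays where left; about 2 N at the touch spot tips it. Black paddle 36 mm along the slope x 22 mm in a dark grey frame 46 x 31 mm on a soft gasket: over 3 N the whole switch gives 1 mm per 5 N, at most 2.5 mm
- fan_spot (a point): touch spot of that switch: on the paddle's far half (away from the robot), mid width, 13 mm from the pivot line and 5 mm short of the far edge. Sinks 5 mm square to the desk face from off to on; when on it lies 8 mm above the face, the frame 4 mm above it
- speed_mark (a point): white mark at the rim of the speed knob's top (knob 36 mm across, 18 mm high, turns easily, between mains and belt switches at sealer y = 170 mm); 12 mm off the knob's axis; the knob starts at any setting
- estop (a joint): red mushroom stop button: 0 = out, 0.006 m = fully pressed; springy, starts to move at about 4 N
- estop_top (a point): top centre of the red stop button, 38 mm across, 202 mm above the bench, on a yellow box 56 mm square at sealer x = 30, y = -312 mm
- tape_roll: loose brown tape roll lying flat on the sealer between the two desks, 100 mm across, hole 76 mm, 48 mm high; origin under its centre
- label_roll: loose small white label roll on the sealer's top left of the mains switch, 54 mm across, 30 mm high; origin under its centre
- carton: loose small carton on the conveyor belt, 60 x 90 x 42 mm; origin under its centre
- tin: loose round tin standing on the conveyor belt, 60 mm across, 75 mm high; origin under its centre
- tape_gun: loose hand tape dispenser on the bench to the right of the sealer, about 270 x 60 x 110 mm; origin under the roll
- film_roll: loose hand roll of film standing on the bench to the left, 72 mm across, 175 mm high; origin under its centre
- driver: loose screwdriver lying on the bench behind the sealer; origin under its middle
- spray: loose white bottle standing on the bench to the left, 60 mm across, 160 mm high; origin under its centre

How it is judged:
On the way, in this order (a step that is already met when the one before it is completed fails the run):
1. the mains is switched on, belt and heater still off (value of joint mains above 0.28 rad and value of joint each of belt, heat below 0.15 rad), for 0.1 s.
2. then the conveyor belt is switched on, heater still off (value of joint each of mains, belt above 0.28 rad and value of joint heat below 0.15 rad), for 0.1 s.
3. then the heater is switched on (value of joint each of mains, belt, heat above 0.28 rad), for 0.1 s.
At the end, for the whole second after the job is handed in: mains, belt and heater rockers are on (each at least 0.28 of its 0.40 rad), the fan rocker is off (under 0.1 rad), the stop button is out, the speed knob's mark is within 5 mm and every loose thing within 20 mm of where it started (all of step 3 and value of joint fan below 0.1 rad and value of joint estop below 0.002 m and distance of speed_mark from where it was at the start of the episode below 0.005 m and distance of each of tape_roll, label_roll, carton, tin, tape_gun, film_roll, driver, spray from where it was at the start of the episode below 0.02 m); the robot touches nothing.
It fails at once if the heater or belt is switched on before the mains, or the heater before the belt ((value of joint heat above 0.2 rad and value of joint belt below 0.2 rad) or (value of joint belt above 0.2 rad and value of joint mains below 0.2 rad) or (value of joint heat above 0.2 rad and value of joint mains below 0.2 rad)).
It fails at once if a control to be left alone is worked: fan switch past a quarter of its swing, stop button pressed by 2 mm, or speed knob turned so that its mark moves 5 mm (value of joint fan above 0.1 rad or value of joint estop above 0.002 m or distance of speed_mark from where it was at the start of the episode above 0.005 m).
It fails at once if the sealer is pressed harder than 25 N (contact force between any of the fingers, the arm and sealer above 25 N).
It fails at once if a loose thing is moved by 20 mm, or lifted (distance of any of tape_roll, label_roll, carton, tin, tape_gun, film_roll, driver, spray from where it was at the start of the episode above 0.02 m).
It also fails if it takes over 42 s, if anything falls off the work surface, if the arm or the gripper's body presses on something with over 40 N, if the wrist force passes 120 N, or if a joint passes its speed limit or range.

### The arm

A 7-joint arm with a two-finger parallel gripper is mounted at the origin on the work surface. World frame = base frame: x ahead of the robot, y to its left, z up, the work surface at z = 0. Lengths are in m, angles in rad, forces in N, time in s.
With the tool pointing down it reaches from about 0.35 to 0.9 m from the base axis. Payload 8.1 kg.
Tool frame: the origin (TCP) lies between the finger pads; the fingertips stand 25 mm ahead of it and the grasp point (between the pads) lies 6 mm ahead of it; z points along the fingers, y is the direction in which the jaws open and shut (so a half turn about z gives the same grasp; the last joint's range is limited). The gripper opens to 92 mm and grips with 3 to 60 N. Pads are 19 mm wide; open, the fingers measure 130 mm over their backs; the gripper's body (75 mm by 190 mm) begins 47 mm behind the grasp point.
Start: joints at [1.093, 0.434, 0.025, 1.573, -0.012, 1.134, -0.075], TCP at [0.229, -0.582, 0.252] pointing down, gripper open.
Joint ranges: [-2.62, 2.62], [-0.44, 2.09], [-1.27, 1.32], [0.08, 2.57], [-1.32, 4.46], [0.12, 2], [-2.74, 2.74]. Speed limits (rad/s): [2.22, 2.22, 3.01, 3.01, 3.14, 3.14, 3.14].

### API

Orientations are given as a rotation vector (axis times angle).
In Python, from cell import * gives the robot as it stands.
- The arm moves only by the shell command python3 -m jog 'ROWS' [FORCE]. ROWS is JSON, one flat list of numbers, 5 for each row, row after row: the finger opening in mm, from 0 to 91.8, then the shift along the tool's x, y, z in units of 40 mm (1.0 is 40 mm), then the turn about the tool's z in units of 6 degrees (1.0 is 6 degrees). A call has 1 to 20 rows; each row shifts and turns the pose as measured when the row begins, along the tool's axes as they then stand; what a row does not reach is not made up. A row lasts 1/12 s, in which the tool goes at most 41.7 mm and 7.16 degrees, less where a joint would pass 70% of its speed; a pose out of reach is approached as far as the arm can. A call is refused whole if a number of a shift passes 1 or a number of a turn 1, either way. A call with a gripper value outside its range is refused whole. The fingers move at their own pace and stop on an object; FORCE is the grip in N (left out, the last holds). Time passes only in rows, so rows that do not move let the fingers close. It gives the time, the measured TCP pose, the force and the opening at its end, in the units of the state.
- observe(): the state, without advancing time (a new reading comes with each control period).
- get_image(name): name is "side" or "top"; returns the picture (384x512x3 uint8, red, green, blue); there is no depth.
- camera_params(name): a dict with "intrinsics" (3x3 intrinsics, pixels), "xyz" and "orientation" of the camera in the world. Camera axes: x right, y down, z forward; pixel columns grow to the right and rows downward; lengths in m; the calibration is good to about 2 mm. A picture is of the moment at which its call begins. camera_params takes no time and is no camera call.
- sign_off(): hands the job in, once; it reports no verdict.
The state is a dict: "clock": time; "joints": joint angles; "dq": joint speeds; "joint_efforts": joint torques, N m; "position": TCP position; "ee_rot": TCP orientation; "force": force on the tool from outside, world axes, zero at the start; "ft_torque": the same for the moment, N m; "width": opening from 0.0 (shut) to 1.0 (fully open).
Only numpy, scipy, OpenCV 4.12 (cv2) and the standard library are available. Lean on these libraries where they do the work, as an engineer would, in place of code of your own. Each camera call takes 0.05 s, during which the arm holds its last target. There are 200 camera calls.

## Working session

There is one attempt and no reset: what is moved stays moved. The work goes in short steps, Python scripts to look and compute and a shell command to move; the robot and the scene stay as the last step left them, time stands still between calls to the robot, and variables do not carry over. Pictures are saved under pics/ and viewed, about 8 in all and at most 12, crops included, and the job is handed in when it is done.

```bash
mkdir -p pics
python3 - <<'E'
from cell import *
import cv2
for n in("top","side"):
    cv2.imwrite(f"pics/{n}0.png",get_image(n)[:,:,::-1]); print(n,camera_params(n))
print(observe())
E
```

```text
top {'intrinsics': array([[414.69339393,   0.        , 247.67306442],
       [  0.        , 414.69339393, 186.5865593 ],
       [  0.        ,   0.        ,   1.        ]]), 'xyz': array([ 0.35653624, -0.02449213,  1.81714332]), 'orientation': array([-2.1941327 ,  2.13419793, -0.09638628])}
side {'intrinsics': array([[360.75979225,   0.        , 252.6960544 ],
       [  0.        , 360.75979225, 196.927207  ],
       [  0.        ,   0.        ,   1.        ]]), 'xyz': array([0.05963094, 0.68537066, 1.14402331]), 'orientation': array([-0.89209207,  2.61887612, -0.97640576])}
{'clock': 0.1, 'joints': array([ 1.09339955,  0.43514916,  0.02495588,  1.57401614, -0.01156817,
        1.13398069, -0.07513238]), 'dq': array([ 0.00101834,  0.00018025, -0.00114724, -0.00098843,  0.00030635,
       -0.00183523, -0.00039592]), 'joint_efforts': array([ 3.52203468e-03, -6.69130898e+01,  9.88485552e-01, -3.15149260e+01,
       -6.05432200e-02,  3.75015568e-02,  8.62741899e-05]), 'position': array([ 0.22860088, -0.58123804,  0.25102192]), 'ee_rot': array([-3.08528646e+00, -5.84926737e-01,  6.40730718e-04]), 'force': array([ 0.00886502, -0.45304725, -0.18019169]), 'ft_torque': array([-0.04980829, -0.01501357,  0.00459845]), 'width': 1.0003899454964846}
```

View pics/top0.png

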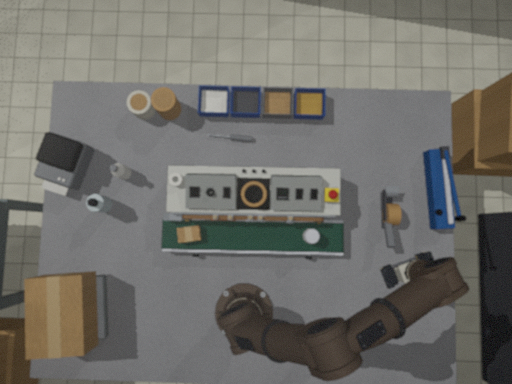

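View pics/side0.png

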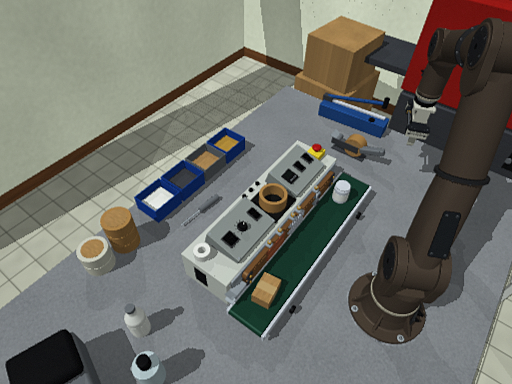

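```bash
cat > u.py <<'E'
import numpy as np,cv2
from scipy.spatial.transform import Rotation as R
from cell import *
def ray(n,u,v):
    c=camera_params(n);d=R.from_rotvec(c["orientation"]).as_matrix()@np.linalg.inv(c["intrinsics"])@[u,v,1];return c["xyz"],d
def plane(n,u,v,z):
    o,d=ray(n,u,v);return o+d*(z-o[2])/d[2]
def proj(n,p):
    c=camera_params(n);q=c["intrinsics"]@R.from_rotvec(c["orientation"]).as_matrix().T@(np.asarray(p)-c["xyz"]);return q[:2]/q[2]
E
python3 - <<'E'
from u import *
a=cv2.imread("pics/top0.png")
cv2.imwrite("pics/top0c.png",cv2.resize(a[160:260,160:350],None,fx=4,fy=4,interpolation=cv2.INTER_CUBIC))
b=cv2.imread("pics/side0.png")
cv2.imwrite("pics/side0c.png",cv2.resize(b[135:285,180:340],None,fx=4,fy=4,interpolation=cv2.INTER_CUBIC))
# dark blobs in desk strip
for n,im,(x0,x1,y0,y1) in(("top",a,(180,330,170,212)),("side",b,(180,345,135,285))):
    g=im.max(2)[y0:y1,x0:x1]; m=(g<60).astype(np.uint8)
    k,l,s,c=cv2.connectedComponentsWithStats(m)
    for i in range(1,k):
        if 12<s[i,4]<600: u,v=c[i]+[x0,y0]; print(n,np.round([u,v],1),s[i,2:5],plane(n,u,v,.195).round(3))
E
```

```text
top [251.4 194.3] [ 33  30 338] [ 0.49  -0.019  0.195]
top [194.3 191.6] [ 9 10 71] [0.494 0.206 0.195]
top [253.4 193.6] [ 16  16 212] [ 0.493 -0.027  0.195]
top [209.9 192.1] [ 7  7 28] [0.494 0.144 0.195]
top [226.5 192.2] [ 6 10 52] [0.495 0.079 0.195]
top [282.2 192.2] [11  8 74] [ 0.501 -0.14   0.195]
top [298.9 193.7] [ 6 10 48] [ 0.497 -0.205  0.195]
top [313.6 193.9] [ 6 10 52] [ 0.498 -0.263  0.195]
side [338.5 143.6] [13 13 99] [ 0.44  -0.405  0.195]
side [197.2 152.7] [ 21  17 119] [ 0.845 -0.018  0.195]
side [306.8 157.6] [12 11 69] [ 0.497 -0.257  0.195]
side [214.9 168.1] [ 22  26 233] [0.736 0.004 0.195]
side [299.1 166.1] [13 11 72] [ 0.495 -0.199  0.195]
side [183.1 169. ] [ 8  5 14] [0.825 0.08  0.195]
side [289.2 175.9] [ 17  15 127] [ 0.496 -0.134  0.195]
side [327.2 184.3] [17 25 72] [ 0.365 -0.183  0.195]
side [276.  206.5] [ 45  30 276] [0.452 0.015 0.195]
side [272.5 197.4] [18  8 96] [ 0.485 -0.011  0.195]
side [208.7 205.8] [15 12 17] [0.633 0.153 0.195]
side [308.3 207. ] [ 8 13 35] [ 0.364 -0.051  0.195]
side [254.  213.7] [15 13 98] [0.492 0.085 0.195]
side [241.9 226.3] [11 10 79] [0.492 0.15  0.195]
side [285.6 233.1] [ 5  8 13] [0.365 0.085 0.195]
side [230.2 238.9] [ 18  17 162] [0.49  0.211 0.195]
side [253.4 272.1] [ 24  26 109] [0.362 0.259 0.195]
side [200.4 276.1] [ 13  17 109] [0.476 0.364 0.195]
```

View pics/top0c.png

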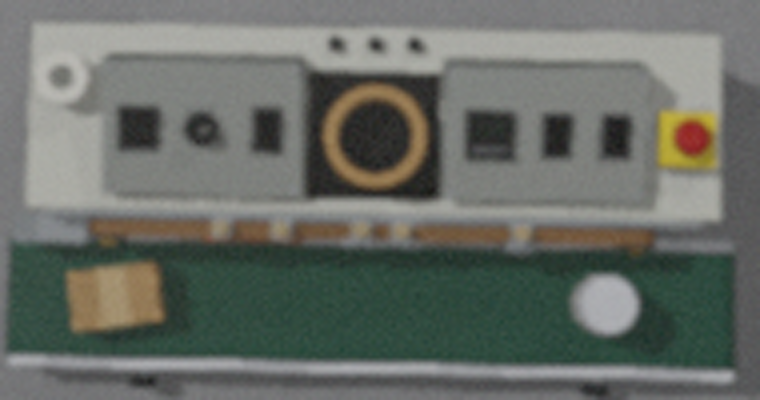

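View pics/side0c.png

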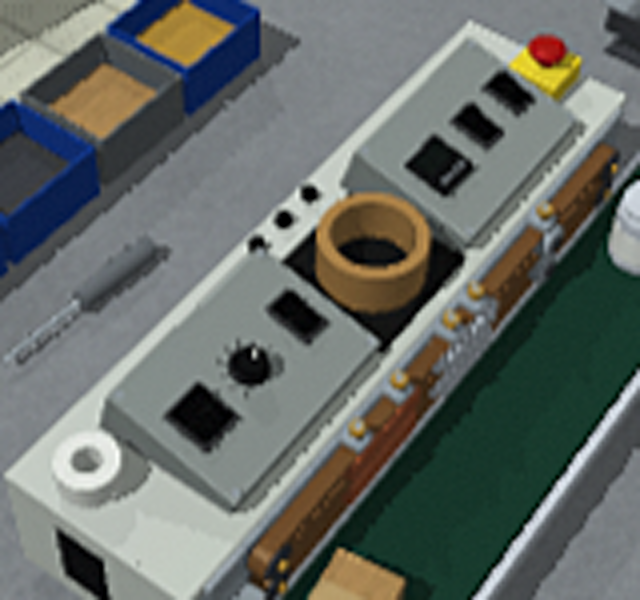

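The top view shows the mains rocker at px (194,192), belt (227,192), heater (299,194) and fan (314,194). The side view agrees to about 6 mm. All four are in the off position, and the sealer's yaw is only about 0.01 rad. I'll shut the fingers, square the tool and move in.

```bash
python3 -m jog '[0,0,0,-0.4,0.9, 0,0,0,-0.3,0.9, 0,0,0,-0.1,0.9, 0,0,0,0,0.9, 0,0.45,-0.7,0,0, 0,0.45,-0.7,0,0, 0,0.45,-0.7,0,0, 0,0.45,-0.7,0,0, 0,0.45,-0.7,0,0, 0,0.45,-0.7,0,0, 0,0.45,-0.7,0,0, 0,0.45,-0.7,0,0, 0,0.45,-0.7,0,0, 0,0.45,-0.7,0,0]' 20
```

```text
clock: 1.27
position: [0.4136, -0.2989, 0.2783]
ee_rot: [-3.135, 0.06, 0.018]
force: [0.5, -0.7, 0.0]
width: 0.035
```

```bash
python3 -m jog '[0,0.14,-0.85,0,-0.35, 0,0.14,-0.85,0,0, 0,0.14,-0.85,0,0, 0,0.14,-0.85,0,0, 0,0.14,-0.85,0,0, 0,0.14,-0.85,0,0, 0,0.14,-0.85,0,0, 0,0.14,-0.85,0,0, 0,0.14,-0.85,0,0, 0,0.14,-0.85,0,0, 0,0.14,-0.85,0,0, 0,0.14,-0.85,0,0, 0,0.14,-0.85,0,0, 0,0.14,-0.85,0,0, 0,0,0,0,0, 0,0,0,0,0]'
```

```text
clock: 2.6
position: [0.4911, 0.2092, 0.2769]
ee_rot: [-3.132, -0.017, 0.026]
force: [-0.2, -0.7, -0.2]
width: 0.006
```

```bash
python3 -m jog '[0,0.07,0,0.25,0, 0,0.07,0,0.25,0, 0,0,0,0.25,0, 0,0,0,0.15,0, 0,0,0,0,0]'
python3 - <<'E'
from u import *
s=get_image("side")[:,:,::-1];t=get_image("top")[:,:,::-1]
p=observe()["position"];tip=p-[0,0,.025]
print(p,proj("side",tip),proj("top",tip))
a=cv2.resize(s[185:285,180:290],None,fx=5,fy=5,interpolation=cv2.INTER_CUBIC)
b=cv2.resize(t[150:230,160:240],None,fx=3,fy=3,interpolation=cv2.INTER_CUBIC)
o=np.zeros((500,790,3),np.uint8);o[:,:550]=a;o[:240,550:]=b
cv2.imwrite("pics/m1.png",o)
E
```

```text
clock: 3.02
position: [0.4961, 0.206, 0.2356]
ee_rot: [-3.134, -0.012, 0.029]
force: [-0.6, -0.3, -0.3]
width: 0.009
[0.49643712 0.20637889 0.23690776] [229.50175057 233.83053234] [193.56051886 190.67365066]
```

View pics/m1.png

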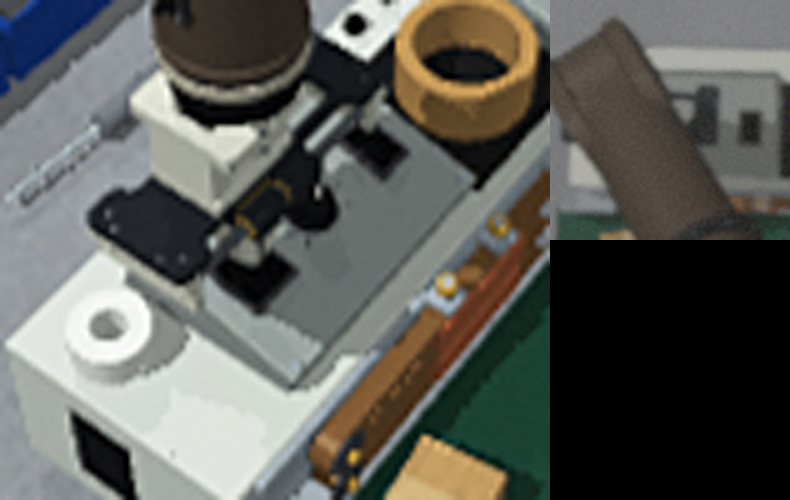

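```bash
python3 -m jog '[0,0.07,0,0,0, 0,0,0,0.04,0, 0,0,0,0.04,0, 0,0,0,0.04,0, 0,0,0,0.04,0]';python3 -m jog '[0,0,0,0.04,0, 0,0,0,0.04,0]';python3 -m jog '[0,0,0,0.04,0, 0,0,0,0.04,0]'
```

```text
clock: 3.53
position: [0.5006, 0.2062, 0.2319]
ee_rot: [-3.133, -0.01, 0.022]
force: [0.2, 0.1, 0.4]
width: 0.005
clock: 3.7
position: [0.5016, 0.2064, 0.2293]
ee_rot: [-3.132, -0.009, 0.018]
force: [2.0, -0.9, 3.5]
width: 0.006
clock: 3.87
position: [0.5028, 0.2063, 0.2266]
ee_rot: [-3.132, -0.009, 0.014]
force: [1.9, -0.0, 2.8]
width: 0.007
```

```bash
python3 -m jog '[0,-0.02,0,0.04,0, 0,-0.02,0,0.04,0]';python3 -m jog '[0,-0.02,0,0.03,0]';python3 -m jog '[0,-0.02,0,0.03,0]'
```

```text
clock: 4.03
position: [0.5027, 0.2065, 0.2239]
ee_rot: [-3.131, -0.008, 0.009]
force: [4.2, -2.2, 8.6]
width: 0.009
clock: 4.12
position: [0.5028, 0.2065, 0.2234]
ee_rot: [-3.13, -0.007, 0.005]
force: [1.4, -2.3, 9.8]
width: 0.004
clock: 4.2
position: [0.5029, 0.2065, 0.2231]
ee_rot: [-3.13, -0.006, 0.002]
force: [1.3, -3.4, 11.6]
width: 0.004
```

```bash
python3 -m jog '[0,0,0,-0.1,0, 0,0,0,-0.5,0, 0,0,0,-0.5,0, 0,-0.05,0.5,0,0, 0,0,0.8,0,0, 0,0,0.8,0,0, 0,0,0.8,0,0, 0,0,0.2,0,0, 0,0,0,0,0, 0,0,0,0,0]'
python3 - <<'E'
from u import *
s=get_image("side")[:,:,::-1]
p=observe()["position"];print(p)
cv2.imwrite("pics/b1.png",cv2.resize(s[185:285,180:290],None,fx=5,fy=5,interpolation=cv2.INTER_CUBIC))
E
```

```text
clock: 5.03
position: [0.4946, 0.0808, 0.2638]
ee_rot: [-3.129, -0.017, 0.022]
force: [0.5, -0.2, 1.1]
width: 0.002
[0.49454448 0.08128371 0.26373612]
```

View pics/b1.png

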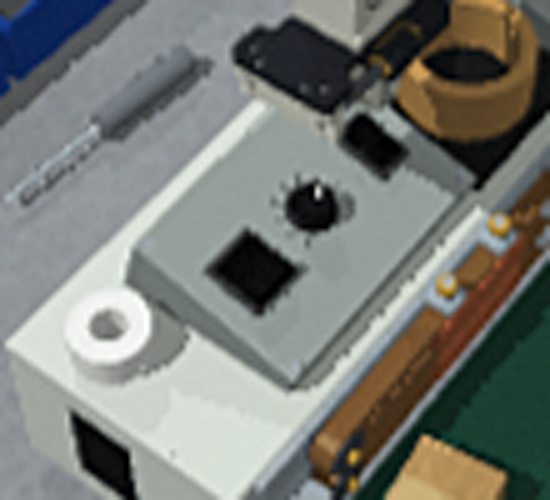

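The mains paddle at crop px (255,270) now sits flush, and the knob's mark looks unchanged. The fingertip is above the belt rocker, at crop px (375,145).

```bash
python3 -m jog '[0,0.06,0,0.3,0, 0,0.05,0,0.25,0, 0,0,0,0.12,0, 0,0,0,0.05,0, 0,0,0,0.0,0]'
```

```text
clock: 5.5
position: [0.4978, 0.0885, 0.233]
ee_rot: [-3.126, -0.032, 0.024]
force: [0.2, 1.0, 0.2]
width: 0.006
```

```bash
python3 -m jog '[0,0.03,0.1,-0.02,0.2, 0,0.03,0.09,0,0, 0,0,0,0,0]'
```

```text
clock: 5.75
position: [0.5004, 0.0816, 0.234]
ee_rot: [-3.126, 0.001, 0.025]
force: [-0.7, 0.1, -0.2]
width: 0.004
```

```bash
python3 -m jog '[0,0,0,0.04,0, 0,0,0,0.04,0, 0,0,0,0.04,0, 0,0,0,0.04,0]';python3 -m jog '[0,-0.02,0,0.04,0, 0,-0.02,0,0.04,0]';python3 -m jog '[0,-0.02,0,0.04,0]';python3 -m jog '[0,-0.02,0,0.03,0]'
```

```text
clock: 6.08
position: [0.5022, 0.0813, 0.229]
ee_rot: [-3.125, 0.003, 0.017]
force: [1.7, -0.4, 2.7]
width: 0.005
clock: 6.25
position: [0.5018, 0.0815, 0.2263]
ee_rot: [-3.125, 0.004, 0.012]
force: [2.4, -0.8, 2.9]
width: 0.005
clock: 6.33
position: [0.5013, 0.0815, 0.2248]
ee_rot: [-3.125, 0.004, 0.011]
force: [2.5, -0.8, 4.7]
width: 0.007
clock: 6.42
position: [0.5014, 0.0816, 0.224]
ee_rot: [-3.124, 0.004, 0.008]
force: [4.1, -0.7, 9.1]
width: 0.006
```

```bash
python3 -m jog '[0,-0.02,0,0.02,0, 0,0,0,-0.1,0, 0,0,0,-0.6,0, 0,0,0,-0.6,0, 0,0,0.5,0,0, 0,0,0.9,0,0, 0,0,0.9,0,0, 0,0,0.9,0,0, 0,0,0.9,0,0, 0,0,0.9,0,0, 0,0,0.9,0,0, 0,0,0.9,0,0, 0,0,0.4,0,0, 0,0,0,0,0, 0,0,0,0,0]'
```

```text
clock: 7.67
position: [0.4912, -0.2152, 0.2666]
ee_rot: [-3.119, -0.01, 0.038]
force: [-0.5, -0.1, 0.6]
width: 0.008
```

Run:
```python
from u import *
s=get_image("side")[:,:,::-1]
p=observe()["position"];print(p,proj("side",p-[0,0,.025]))
a=cv2.resize(s[135:245,220:340],None,fx=5,fy=5,interpolation=cv2.INTER_CUBIC)
cv2.imwrite("pics/h1.png",a)
```

```text
[ 0.49122163 -0.21486503  0.26653301] [303.73013132 155.12338569]
```

View pics/h1.png

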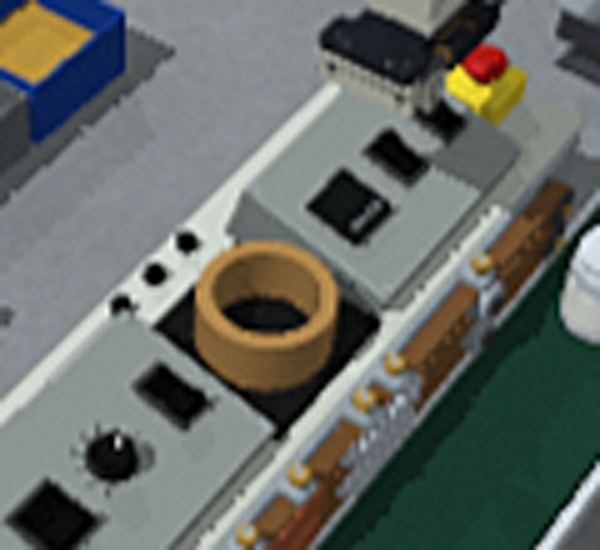

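Mains and belt now look flush, the fan is untouched and the tape roll is in place. The tip is 13 mm too far right, so I'll correct that before going down.

```bash
python3 -m jog '[0,0.1,-0.16,0,-0.1, 0,0.1,-0.16,0,0, 0,0,0,0,0]';python3 -m jog '[0,0,0,0.2,0, 0,0,0,0.2,0, 0,0,0,0.2,0, 0,0,0,0.08,0, 0,0,0,0,0]'
```

```text
clock: 7.97
position: [0.4997, -0.1962, 0.2664]
ee_rot: [-3.116, -0.036, 0.04]
force: [0.6, 1.5, 0.1]
width: -0.002
clock: 8.38
position: [0.4998, -0.1905, 0.2363]
ee_rot: [-3.115, -0.049, 0.04]
force: [0.2, 0.1, -0.1]
width: 0.005
```

```bash
python3 -m jog '[0,0.03,0.1,0,0.3, 0,0.02,0.1,0,0, 0,0,0.05,0,0, 0,0,0,0,0, 0,0,0,0,0]'
```

```text
clock: 8.8
position: [0.5018, -0.2028, 0.2357]
ee_rot: [-3.116, 0.009, 0.042]
force: [-0.7, 0.5, 0.2]
width: 0.005
```

```bash
python3 -m jog '[0,0,0,0.04,0, 0,0,0,0.04,0, 0,0,0,0.04,0, 0,0,0,0.04,0, 0,0,0,0.04,0]';python3 -m jog '[0,-0.02,0,0.04,0, 0,-0.02,0,0.04,0]';python3 -m jog '[0,-0.02,0,0.04,0]';python3 -m jog '[0,-0.02,0,0.03,0]'
```

```text
clock: 9.22
position: [0.5031, -0.2031, 0.2286]
ee_rot: [-3.117, 0.009, 0.035]
force: [1.3, 0.4, 1.8]
width: 0.009
clock: 9.38
position: [0.5023, -0.2029, 0.2256]
ee_rot: [-3.118, 0.009, 0.032]
force: [-0.0, -0.7, 1.9]
width: 0.003
clock: 9.47
position: [0.5017, -0.2029, 0.2241]
ee_rot: [-3.118, 0.008, 0.031]
force: [2.4, 0.6, 5.1]
width: 0.006
clock: 9.55
position: [0.5017, -0.2028, 0.2234]
ee_rot: [-3.118, 0.008, 0.028]
force: [3.3, 0.7, 8.3]
width: 0.005
```

```bash
python3 -m jog '[0,-0.02,0,0.02,0, 0,0,0,-0.1,0, 0,0,0,-0.6,0, 0,0,0,-0.6,0, 0,-0.5,0,-0.8,0, 0,-0.8,0,-0.5,0, 0,-0.8,0.3,0,0, 0,-0.8,0.8,0,0, 0,-0.8,0.8,0,0, 0,-0.8,0.8,0,0, 0,0,0.8,0,0, 0,0,0.8,0,0, 0,0,0,0,0, 0,0,0,0,0]'
python3 - <<'E'
from u import *
s=get_image("side")[:,:,::-1];t=get_image("top")[:,:,::-1]
a=cv2.resize(s[135:285,180:340],None,fx=3.5,fy=3.5,interpolation=cv2.INTER_CUBIC)
cv2.imwrite("pics/end.png",np.vstack([cv2.resize(cv2.imread("pics/side0.png")[135:285,180:340],None,fx=2.4,fy=2.4,interpolation=cv2.INTER_CUBIC),]) )
l=cv2.imread("pics/end.png");r=cv2.resize(s[135:285,180:340],(l.shape[1],l.shape[0]),interpolation=cv2.INTER_CUBIC)
tt=[cv2.resize(x[160:260,160:350],(l.shape[1],202),interpolation=cv2.INTER_CUBIC) for x in(cv2.imread("pics/top0.png"),t)]
cv2.imwrite("pics/end.png",np.vstack([np.hstack([l,r]),np.hstack(tt)]))
E
```

```text
clock: 10.72
position: [0.3139, -0.3728, 0.3276]
ee_rot: [-3.112, 0.002, 0.045]
force: [-0.4, 1.0, 0.3]
width: 0.007
```

View pics/end.png

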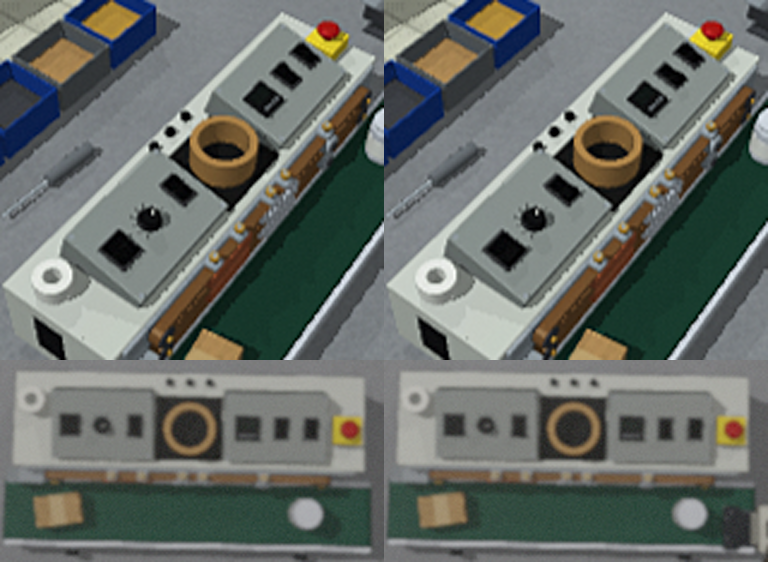

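Nothing has shifted in either view: rolls, carton, tin, knob and stop button all match the before pictures. Before signing off, I'll check numerically that three rockers changed and the fan didn't.

Run:
```python
from u import *
s=get_image("side")[:,:,::-1].astype(int);a=cv2.imread("pics/side0.png").astype(int)
d=abs(s-a).sum(2)
for n,u,v in(("mains",230,239),("knob",242,226),("belt",254,214),("heat",299,166),("fan",307,158),("estop",317,148),("desk",225,222)):
    print(n,d[v-8:v+9,u-8:u+9].mean().round(1),(d[v-8:v+9,u-8:u+9]>90).sum())
```

```text
mains 19.7 10
knob 8.3 3
belt 17.5 10
heat 19.2 16
fan 12.1 8
estop 7.4 0
desk 8.4 0
```

```bash
python3 -c "
from cell import *
print(sign_off())"
```

```text
the job is handed in; nothing more can be done
None
```

I switched on the mains, then the belt, then the heater, each by pressing the far half with the shut fingertips. I signed off about 11 s into the 42 s allowed; the sign-off gives no verdict.

- **Pressing:** each rocker gave way at about 2–4 N and went down to its stop. The highest force I read was about 12 N (limit 25 N). I didn't read the force during the last small push on the belt and heater, which were at about 8–9 N just before.
- **Final pictures:** compared with the start, all three pressed rockers changed. The knob and stop button did not, and no loose thing in the cropped views moved visibly. I didn't check the tape gun, film roll or spray in the final pictures, but the arm stayed clear of them.
- **Less certain:** the fan's patch also showed a small change (12, against about 8 for unchanged areas and 17–20 for the pressed rockers). The patch overlaps the heater's, so I put it down to that. The shut fingers stayed about 2 cm from the fan switch by my estimate while pressing the heater.
- **Disagreements:** the two cameras differed by about 6 mm on where the rockers are, so I used the average. Sideways moves missed by up to 13 mm, and I corrected them before each press.

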